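Ready the capsule mixer and hold its clamp open

ROBOT

A 6-joint arm with a two-finger parallel gripper is mounted at the origin on the work surface. World frame = base frame: x ahead of the robot, y to its left, z up, the work surface at z = 0. Lengths are in m, angles in rad, forces in N, time in s.
With the tool pointing down it reaches from about 0.35 to 0.775 m from the base axis. Payload 7.3 kg.
Tool frame: the origin (TCP) lies at the very end of the fingers, on their centre line; the grasp point (between the pads) lies 19 mm behind it (pinch_z is the distance from the TCP to the grasp point, in m); z points along the fingers, y is the line along which they close (so a half turn about z gives the same grasp; the last joint's range is limited). The gripper opens to 92 mm and grips with 3 to 60 N. Pads are 19 mm wide; open, the fingers measure 130 mm over their backs; the gripper's body (75 mm by 190 mm) begins 47 mm behind the grasp point.
Start: joints at [-1.36, 0.342, 1.524, -0, 1.275, -0.146], TCP at [0.183, -0.492, 0.227] pointing down, gripper open.
Joint ranges: [-2.53, 2.53], [-0.77, 2.02], [0.04, 2.7], [-1, 4.14], [0.28, 2.66], [-3.11, 3.11]. Speed limits (rad/s): [2.57, 2.57, 3.14, 3.14, 3.14, 3.14].

INTERFACE

Orientations are given as [roll, pitch, yaw] about the fixed x, y, z axes, in that order (R = Rz(yaw) Ry(pitch) Rx(roll)).
In Python, from cell import * gives the robot as it stands.
- The arm moves only by the tool arm_command, never from a script. Its arguments are lists of equal length, an entry for each row: "fingers": the gripper command: -1 is fully open, 1 is shut, values between are in proportion; "travel": the shift along the tool's x, y, z in m, a list of three; "dr": the turn, a rotation vector about the tool's x, y, z in degrees, a list of three. In form: {"fingers": [fingers, ...], "travel": [[x, y, z], ...], "dr": [[wx, wy, wz], ...]}. A call has 1 to 8 rows; each row is the pose to reach, as a shift and turn from the pose commanded when the call began, along the tool's axes at that moment; what a row does not reach only later rows make up. A row lasts 1/12 s, in which the tool goes at most 41.7 mm and 7.16 degrees, less where a joint would pass 70% of its speed; a pose out of reach is approached as far as the arm can. A call with a gripper value outside its range is refused whole. The fingers move at their own pace and stop on an object; "squeeze" is the grip in N (left out, the last holds). Time passes only in rows, so rows that repeat a pose let the fingers close. It gives the time, the measured TCP pose, the force, the opening and the grip force at its end, in the units of the state.
- observe(): the state, without advancing time (a new reading comes with each control period).
- read_camera(name): name is "scene" or "side" or "wrist"; returns a dict with "color" (480x640x3 uint8, blue, green, red), "z_map" (480x640 float32, m along the optical axis (not along the pixel's ray), 0 where there is no reading), "fx", "fy", "cx", "cy" (pixels), "R" (3x3) and "t" (3): a world point X has camera coordinates R X + t. Camera axes: x right, y down, z forward; pixel columns grow to the right and rows downward; lengths in m; the calibration is good to about 2 mm. A picture is of the moment at which its call begins.
- hand_in(): hands the job in; it is judged then, once.
The state is a dict: "time": time; "qpos": joint angles; "qvel": joint speeds; "joint_efforts": joint torques, N m; "tool_pos": TCP position; "tool_rot": TCP orientation; "contact_force": force on the tool from outside, world axes, zero at the start; "torque": the same for the moment, N m; "opening": finger opening in m; "grip_force": force on a finger pad.
Only numpy, scipy, OpenCV 4.12 (cv2) and the standard library are available. Lean on these libraries where they do the work, as an engineer would, in place of code of your own. Each camera call takes 0.05 s, during which the arm holds its last target. There are 200 camera calls.

TASK

Tilt the fold-up display of the timer console up to about 60 degrees from flat and let go of it, so that it stays there to be read. Then swing the sprung clamp arm of the capsule mixer round by its post, all the way to its stop, and hold it there with the fingers for the nurse to load a capsule: finish while still holding it, as it springs shut when let go. Leave everything else on the table where it is.

Things in the scene. Friction and masses are not known exactly. Their poses are not given: they have to be found in the camera images.
- display (a joint): Angle of the console's display, rad: 0 = lying flat on the case, grows as its far edge rises; range 0 to 1.9. The hinge is stiff (about 0.45 N m of friction, some 3 N at the tongue): the display stays at the angle where it is left. It starts a little raised.
- console: Timer console: a low white case, 120 mm deep (x) x 170 mm wide (y) x 46 mm high, fixed to the table on its left or right half, with a fold-up display on top and two small hinge lugs (to 63 mm high) on its near edge. Origin: centre of its underside. x points away from the robot (its yaw varies), y left, z up.
- display_hinge (a point): Middle of the display's hinge axis: 58 mm to the robot's side (-x) of the console's centre, 56 mm above the table. Axes as the console's: x from the hinge towards the tongue, y along the hinge, z up.
- display_tongue (a point): Grip point on the display's tongue. The display: flat grey panel, dark screen on top, 115 mm from hinge to free (far) edge, 140 wide, 12 thick; from the middle of that edge a tongue 18 mm wide, 12 thick, stands out 45 mm. Point: mid-tongue, 148 mm from the hinge axis. Axes turn with the display: x outward, y across the 18 mm. Pinched across its width from above, it turns between the fingers.
- mixer: Capsule mixer: a cream block fixed on the half of the table where the console is not, 190 mm deep (x) x 180 mm wide (y), with a white deck 60 mm above the table. On the deck: an aluminium pivot bracket, the dark steel clamp arm, a small aluminium jaw beside the shut arm and a steel stop pillar (14 mm across), both 26 mm high. Origin: centre of its underside. x points away from the robot (its yaw varies), y left, z up.
- clamp_arm (a joint): Angle of the mixer's clamp arm, rad: 0 = sprung shut against the jaw (where it starts and returns to), 1.3 = at its stop; grows counter-clockwise seen from above. A spring pulls it shut: about 1.8 N at the post when shut, 6.3 N at the stop.
- clamp_pivot (a point): A point on the clamp arm's vertical pivot axis, 80 mm above the table, 30 mm beyond (+x) and 40 mm to the right (-y) of the mixer's centre. Axes as the mixer's. From the pivot the arm points at 70 degrees from x towards y (counter-clockwise from above) when shut, and at 70 degrees plus the joint angle when swung.
- clamp_post (a point): Grip point on the post at the end of the clamp arm: round, dark steel, upright, 14 mm across, 100 mm from the pivot axis, from 86 to 132 mm above the table; the point is on its axis, 114 mm above the table. The arm is a flat bar 16 mm wide, top 84 mm above the table (86 round the post's foot). Axes: x along the arm outward, z up.
- jar: Bystander, to be left alone: small amber glass jar, 42 mm across, 50 mm high. Origin at the underside's centre.
- putty_tub: Bystander, to be left alone: white round tub, 48 mm across, 35 mm high. Origin at the underside's centre.
- spatula: Bystander, to be left alone: mixing spatula, 160 mm long, lying between the console and the mixer. Origin at the middle of its underside.
- etui: Bystander, to be left alone: green case, 50 x 90 x 30 mm. Origin at the underside's centre.
- cup: Bystander, to be left alone: white plastic cup, 68 mm across, 85 mm high. Origin at the underside's centre.
- spray: Bystander, to be left alone: white bottle with a blue label, 60 mm across, 170 mm high. Origin at the underside's centre.
- bowl: Bystander, to be left alone: grey mixing bowl, 100 mm across, 45 mm high. Origin at the underside's centre.
There are look-alikes about, which are no part of the job. Leave any red look-alike of the console alone.

How it is judged:
By the outcome, as a careful person would: the job done as asked, in the order asked, and still so for the second after the job is handed in, while the arm keeps its last pose, push and grip.
It also fails if it takes over 51 s, if anything falls off the work surface, if the arm or the gripper's body presses on something with over 40 N, if the wrist force passes 120 N, or if a joint passes its speed limit or range.

## Working session

There is one attempt and no reset: what is moved stays moved. The work goes in short steps, Python scripts to look and compute and a tool call to move; the robot and the scene stay as the last step left them, time stands still between calls to the robot, and variables do not carry over. Pictures are saved under pics/ and viewed, at most 10 in all, crops included, and the job is handed in when it is done.

Besides the shell and the picture viewer there is one more tool, called after "Call:" by a JSON object that holds its "name" and its "arguments", one argument or row to a line. arm_command: Moves the arm, as the interface text tells. Its arguments: {"type":"object","properties":{"fingers":{"type":"array","items":{"type":"number"}},"travel":{"type":"array","items":{"type":"array","items":{"type":"number"}}},"dr":{"type":"array","items":{"type":"array","items":{"type":"number"}}},"squeeze":{"type":"number"}},"required":["fingers","travel","dr"]}

```bash
ls; mkdir -p pics; python3 - <<'E'
from cell import *
import cv2,pickle
d={}
for n in ("scene","side","wrist"):
    c=read_camera(n); d[n]=c; print(n,c['fx'],c['cx'],c['cy'],-c['R'].T@c['t'],c['R'][2])
    
pickle.dump(d,open('cam0.pkl','wb'))
cv2.imwrite('pics/scene0.png',d['scene']['color']);cv2.imwrite('pics/side0.png',d['side']['color'])
print(observe())
E
```

```text
pics
scene 463.1138614980374 319.4797754887979 240.59178626019377 [ 0.84022599 -0.69129235  1.02274603] [-0.30251027  0.56644137 -0.7665714 ]
side 577.2651690360924 315.70357876358986 238.89515909248772 [-0.05552552 -0.93403053  1.19108445] [ 0.34640176  0.6099809  -0.71269147]
wrist 331.2810388046144 317.144570422091 235.11885352281107 [ 0.24814007 -0.46658303  0.38423413] [-0.24076232 -0.08834431 -0.96655511]
{'time': 0.15, 'qpos': array([-1.35999306e+00,  3.42537794e-01,  1.52473685e+00, -3.53151234e-05,
        1.27539530e+00, -1.46000959e-01]), 'qvel': array([ 0.00077749, -0.00210501, -0.00221771,  0.00055179, -0.00059975,
       -0.00151421]), 'joint_efforts': array([ 1.91177875e-03, -4.31467223e+01, -2.44353265e+01,  7.17710308e-02,
        5.37321519e-02, -5.90210198e-05]), 'tool_pos': array([ 0.18332434, -0.49165637,  0.22623873]), 'tool_rot': array([-3.14052191e+00, -1.23312507e-04,  3.56814458e-01]), 'contact_force': array([ 0.12242539, -0.49785347, -0.1682133 ]), 'torque': array([ 0.01851916,  0.01342355, -0.00938057]), 'grip_force': 0.0, 'opening': 0.09201245283002767}
```

View pics/scene0.png

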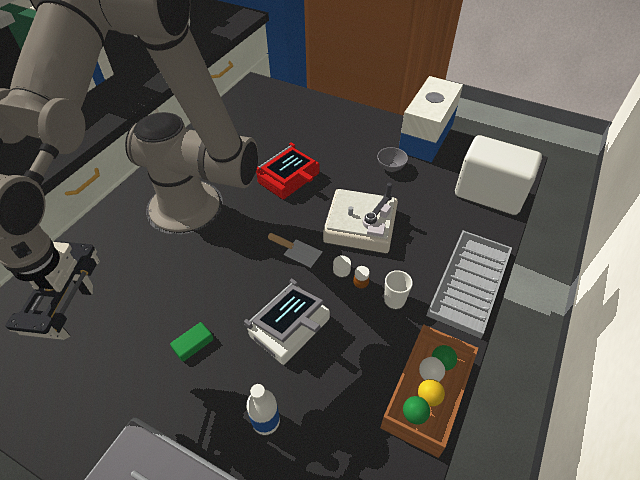

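View pics/side0.png

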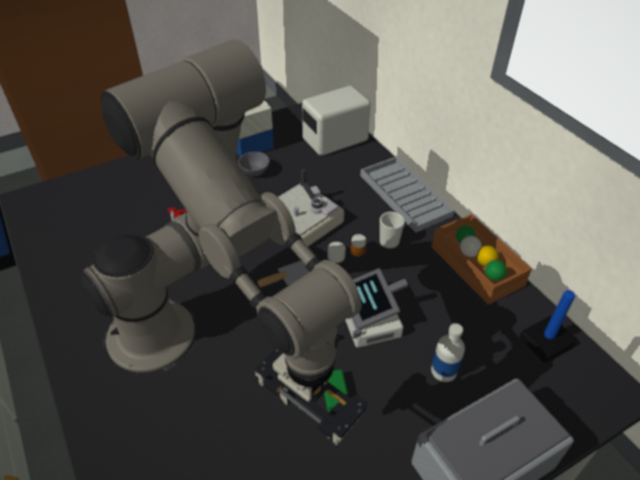

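The scene view shows the white console at about (288,318), its tongue near (325,338), the mixer at (360,220) and its post near (389,190). The red console look-alike is at (290,168). I'll zoom in on the console and mixer.

```bash
cat > h.py <<'E'
import numpy as np,cv2
def cloud(c):
    v,u=np.mgrid[0:480,0:640]; z=c['z_map']
    P=np.stack([(u-c['cx'])/c['fx']*z,(v-c['cy'])/c['fy']*z,z],-1)
    W=(P-c['t'])@c['R']; W[z==0]=np.nan; return W
def ray(c,u,v,h):
    d=c['R'].T@np.array([(u-c['cx'])/c['fx'],(v-c['cy'])/c['fy'],1]); o=-c['R'].T@c['t']
    return o+d*(h-o[2])/d[2]
def proj(c,X):
    p=c['R']@X+c['t']; return np.array([c['fx']*p[0]/p[2]+c['cx'],c['fy']*p[1]/p[2]+c['cy']])
E
python3 - <<'E'
from h import *
import pickle
d=pickle.load(open('cam0.pkl','rb'));c=d['scene']
W=cloud(c)
im=c['color'][175:375,235:415]
cv2.imwrite('pics/crop1.png',cv2.resize(im,None,fx=3,fy=3,interpolation=cv2.INTER_CUBIC))
H=W[...,2]
# mixer deck: height 52..66mm region
def comp(lo,hi,box):
    m=np.zeros((480,640),np.uint8);u0,v0,u1,v1=box
    m[v0:v1,u0:u1]=((H>lo)&(H<hi))[v0:v1,u0:u1]; return m
m=comp(.054,.067,(315,180,405,255)); P=W[m>0]; print('deck',len(P),np.median(P[:,2]),cv2.minAreaRect((P[:,:2]*1000).astype(np.float32)))
for (lo,hi) in ((.1,.15),(.09,.1)):
    m=comp(lo,hi,(340,175,410,255));P=W[m>0];print('post',lo,len(P),np.round(np.median(P,0),4),P.min(0),P.max(0))
m=comp(.035,.15,(240,275,335,365)); P=W[m>0]; print('console',len(P),cv2.minAreaRect((P[:,:2]*1000).astype(np.float32)),P.max(0))
m=comp(-.02,.02,(200,200,500,400));print('table',np.median(W[m>0][:,2]))
E
```

```text
deck 1931 0.06034659814036926 ((517.572265625, 166.2205810546875), (183.73675537109375, 170.13424682617188), 14.06628704071045)
post 0.1 57 [0.5672 0.2341 0.1202] [0.55823008 0.22920362 0.10007891] [0.57309101 0.24278972 0.13537895]
post 0.09 80 [0.5602 0.1395 0.0934] [0.54257863 0.12316778 0.09000844] [0.58846114 0.24057299 0.0987884 ]
console 3510 ((514.961181640625, -225.17523193359375), (170.94833374023438, 161.5958709716797), 75.83078002929688) [ 0.59494452 -0.12579525  0.11418257]
table 0.0011857837160859671
```

View pics/crop1.png

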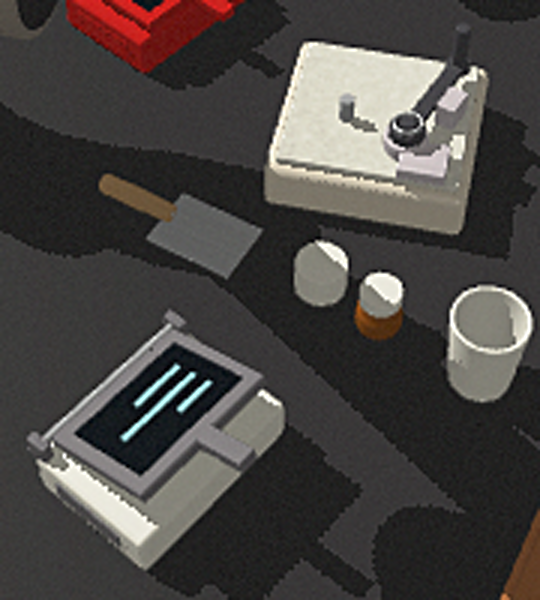

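```bash
python3 - <<'E'
from h import *
import pickle
d=pickle.load(open('cam0.pkl','rb'));c=d['scene'];W=cloud(c)
# lug tops ~ (crop px)/3+offset, on z=.06
L=[ray(c,235+u/3,175+v/3,.060) for u,v in((177,322),(40,442))];print('lugs',np.round(L,4))
a=L[0]-L[1];print('yaw from lugs',np.degrees(np.arctan2(-a[0],a[1])))
def pix(u,v): 
    u=int(235+u/3);v=int(175+v/3); return W[v-1:v+2,u-1:u+2].reshape(-1,3).mean(0)
for n,u,v in(('tongue',226,446),('screen',165,400),('tongue_end',240,456),('lugL',176,322),('lugR',40,442)):print(n,np.round(pix(u,v),4))
# panel plane: polygon of panel
poly=np.array([(178,338),(255,378),(146,488),(68,440)])/3+[235,175]
m=np.zeros((480,640),np.uint8);cv2.fillPoly(m,[poly.round().astype(np.int32)],1);m=cv2.erode(m,np.ones((3,3)))
P=W[m>0];P=P[np.isfinite(P[:,0])];q=P.mean(0);n=np.linalg.svd(P-q)[2][2];n*=np.sign(n[2]);print('plane',q,n,'tilt',np.arccos(n[2]),'yaw',np.degrees(np.arctan2(-n[1],-n[0])))
# tongue mask: grey, bbox
t=np.zeros_like(m);cv2.fillPoly(t,[(np.array([(203,424),(259,455),(240,472),(193,445)])/3+[235,175]).round().astype(np.int32)],1)
T=W[t>0];dd=(T-q)@n;T=T[abs(dd)<.006];print('tongue',len(T),T.mean(0),cv2.minAreaRect((T[:,:2]*1000).astype(np.float32)))
m=np.zeros_like(m);m[275:365,240:335]=1
K=W[(m>0)&(W[...,2]>.035)];print('lug/max per', cv2.minAreaRect((K[:,:2]*1000).astype(np.float32)))
print('spray',np.round(ray(c,257,390,.17),3),'cup',np.round(ray(c,398,283,.08),3),'bowl',np.round(ray(c,392,156,.045),3),'jar',np.round(ray(c,361,271,.05),3))
E
```

```text
lugs [[ 0.4669 -0.1311  0.06  ]
 [ 0.4277 -0.2805  0.06  ]]
yaw from lugs -14.689457975017405
tongue [ 0.571  -0.2368  0.1041]
screen [ 0.5034 -0.2122  0.082 ]
tongue_end [ 0.5874 -0.2436  0.1102]
lugL [ 0.4652 -0.133   0.0628]
lugR [ 0.4282 -0.2818  0.0639]
plane [ 0.50824045 -0.2248685   0.08491499] [-0.29433095  0.07275178  0.95293046] tilt 0.308037329709142 yaw -13.883900296457252
tongue 137 [ 0.56844887 -0.23821768  0.10350392] ((568.3467407226562, -237.7340087890625), (19.051259994506836, 50.232078552246094), 80.73189544677734)
lug/max per ((514.961181640625, -225.17523193359375), (170.94833374023438, 161.5958709716797), 75.83078002929688)
spray [ 0.57  -0.442  0.17 ] cup [ 0.703 -0.027  0.08 ] bowl [0.498 0.457 0.045] jar [ 0.6   -0.014  0.05 ]
```

Call:
{"name": "arm_command", "arguments": {
  "fingers": [-1,-1,-1,-1,-1,-1,-1,-1],
  "travel": [
    [0.038,-0.008,0],
    [0.076,-0.016,0],
    [0.114,-0.024,0],
    [0.152,-0.032,0],
    [0.19,-0.04,0],
    [0.228,-0.048,0],
    [0.266,-0.056,0],
    [0.304,-0.064,0]
  ],
  "dr": [
    [0,0,4],
    [0,0,8],
    [0,0,12],
    [0,0,16],
    [0,0,20],
    [0,0,24],
    [0,0,29],
    [0,0,34.5]
  ]
}}

```text
time: 0.82
tool_pos: [0.4472, -0.3243, 0.2265]
tool_rot: [-3.141, 0.0, -0.25]
contact_force: [-0.3, -1.1, -0.1]
opening: 0.0917
grip_force: 0.0
```

```bash
cat >> h.py <<'E'
from scipy.spatial.transform import Rotation as Ro
def rel(o,X,rpy=None):
    R=Ro.from_euler('xyz',o['tool_rot']); t=R.inv().apply(np.array(X)-o['tool_pos'])
    dr=np.degrees((R.inv()*Ro.from_euler('xyz',rpy)).as_rotvec()) if rpy is not None else 0
    print('pos',np.round(o['tool_pos'],4),'rot',np.round(o['tool_rot'],3),'travel',np.round(t,4),'dr',np.round(dr,2),'F',np.round(o['contact_force'],1),'t',round(o['time'],2)); return t,dr
E
python3 - <<'E'
from cell import *
from h import *
o=observe();print(o['qpos']); rel(o,[.58,-.2395,.2],[np.pi,0,-.245])
E
```

```text
[-7.66190820e-01  3.92757070e-01  1.44764471e+00 -9.65726985e-05
  1.30156686e+00  1.05420668e+00]
pos [ 0.4472 -0.3243  0.2265] rot [-3.141  0.    -0.25 ] travel [ 0.1078 -0.115   0.0265] dr [-0.01  0.02 -0.26] F [-0.3 -1.1 -0.1] t 0.82
```

Call:
{"name": "arm_command", "arguments": {
  "fingers": [-1,-1,-1,-1,-1,-1],
  "travel": [
    [0.022,-0.023,0],
    [0.044,-0.046,0],
    [0.066,-0.069,0],
    [0.088,-0.092,0.01],
    [0.108,-0.115,0.026],
    [0.108,-0.115,0.026]
  ],
  "dr": [
    [0,0,0],
    [0,0,0],
    [0,0,0],
    [0,0,0],
    [0,0,0],
    [0,0,0]
  ]
}}

```text
time: 1.32
tool_pos: [0.5809, -0.2361, 0.1968]
tool_rot: [-3.139, 0.004, -0.241]
contact_force: [-1.2, 1.2, -0.6]
opening: 0.092
grip_force: 0.0
```

```bash
python3 - <<'E'
from cell import *
from h import *
c=read_camera('wrist');s=read_camera('scene');o=observe()
rel(o,[.58,-.2395,.2],[np.pi,0,-.245])
im=np.vstack([c['color'],]);
print('tongue est px',proj(c,np.array([.581,-.24,.104])), 'hinge px',proj(c,np.array([.4465,-.206,.062])))
import pickle;pickle.dump(c,open('w1.pkl','wb'))
cv2.imwrite('pics/w1.png',c['color'])
E
```

```text
pos [ 0.5785 -0.2394  0.1993] rot [-3.141e+00  3.000e-03 -2.430e-01] travel [ 0.0014 -0.0003 -0.0007] dr [-0.02  0.17  0.11] F [0.7 0.5 0.6] t 1.42
tongue est px [323.85562071 235.99948288] hinge px [321.44439026 356.85574692]
```

View pics/w1.png

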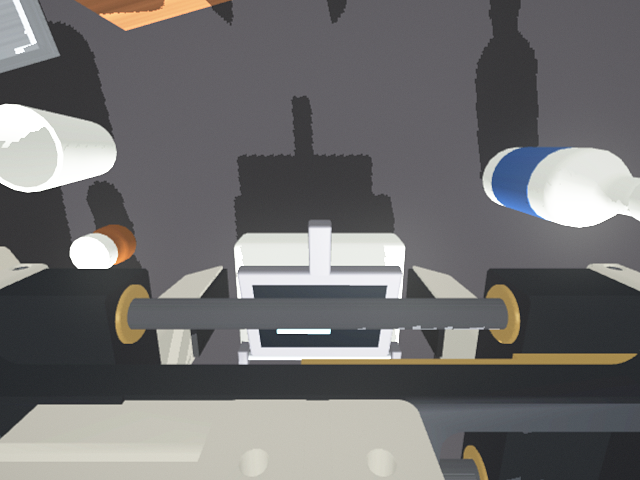

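The wrist view shows the tongue centred on column 320, with its tip at row 221 and its root at row 268. The lugs are at row 355, columns 243 and 396. No finger is near anything it could hit.

```bash
python3 - <<'E'
from h import *
import pickle
c=pickle.load(open('w1.pkl','rb'));W=cloud(c)
print('tip',ray(c,320,222,.110),'root',ray(c,320,267,.097),'lugs',ray(c,243,354,.062),ray(c,396,354,.062))
for v in (224,230,240,250,260,268,274):print(v,np.round(W[v,320],4))
E
```

```text
tip [ 0.5939875 -0.2400085  0.11     ] root [ 0.55402236 -0.23038402  0.097     ] lugs [ 0.46844774 -0.12946029  0.062     ] [ 0.43198424 -0.28012301  0.062     ]
224 [ 0.5916 -0.2395  0.1063]
230 [ 0.5878 -0.2385  0.1096]
240 [ 0.5792 -0.2364  0.1063]
250 [ 0.5707 -0.2344  0.1046]
260 [ 0.5614 -0.2322  0.1012]
268 [ 0.5536 -0.2303  0.0981]
274 [ 0.5478 -0.2289  0.0964]
```

Call:
{"name": "arm_command", "arguments": {
  "fingers": [-1,-1,-1,-1,-1,0.6,1,1],
  "travel": [
    [0.002,-0.002,0.03],
    [0.004,-0.003,0.06],
    [0.004,-0.003,0.09],
    [0.004,-0.003,0.118],
    [0.004,-0.003,0.118],
    [0.004,-0.003,0.118],
    [0.004,-0.003,0.118],
    [0.004,-0.003,0.118]
  ],
  "dr": [
    [0,0,0],
    [0,0,0],
    [0,0,0],
    [0,0,0],
    [0,0,0],
    [0,0,0],
    [0,0,0],
    [0,0,0]
  ],
  "squeeze": 20
}}

```text
time: 2.08
tool_pos: [0.5843, -0.2397, 0.0855]
tool_rot: [3.14, -0.004, -0.246]
contact_force: [0.5, -0.5, 1.2]
opening: 0.0765
grip_force: 0.0
```

Call:
{"name": "arm_command", "arguments": {
  "fingers": [1,1,1,1,1],
  "travel": [
    [0,0,0],
    [0,0,0],
    [0,0,0],
    [0,0,0],
    [0,0,0]
  ],
  "dr": [
    [0,0,0],
    [0,0,0],
    [0,0,0],
    [0,0,0],
    [0,0,0]
  ]
}}

```text
time: 2.5
tool_pos: [0.5833, -0.2385, 0.083]
tool_rot: [3.141, -0.0, -0.245]
contact_force: [-0.0, -0.6, 0.8]
opening: 0.0429
grip_force: 0.0
```

Call:
{"name": "arm_command", "arguments": {
  "fingers": [1,1,1,1,1,1,1,1],
  "travel": [
    [0,0,0],
    [0,0,0],
    [0,0,0],
    [0,0,0],
    [0,0,0],
    [0,0,0],
    [0,0,0],
    [0,0,0]
  ],
  "dr": [
    [0,0,0],
    [0,0,0],
    [0,0,0],
    [0,0,0],
    [0,0,0],
    [0,0,0],
    [0,0,0],
    [0,0,0]
  ]
}}

```text
time: 3.17
tool_pos: [0.5833, -0.2382, 0.0826]
tool_rot: [-3.141, 0.0, -0.245]
contact_force: [1.4, 3.4, 0.1]
opening: 0.0178
grip_force: 20.0
```

```bash
python3 - <<'E'
from cell import *
from h import *
o=observe();print(o['opening'],o['grip_force'])
hg=np.array([.448,-.2045,.056]);y=-.245;ex=np.array([np.cos(y),np.sin(y),0])
g=o['tool_pos']-[0,0,.019];g=o['tool_pos']+[0,0,.019]
r=g-hg;rx=r@ex;rad=np.hypot(rx,r[2]);a0=np.arctan2(r[2],rx);print('rad',rad,'ang',a0)
for a in np.linspace(a0,np.radians(60),15)[1:]:
    print(np.degrees(a).round(1),np.round([rad*np.cos(a)-rx,-(rad*np.sin(a)-r[2])],4))
E
```

```text
0.017753289532671353 19.999620616436005
rad 0.14668272780019967 ang 0.31646693705516243
21.1 [-0.0026 -0.0072]
24.1 [-0.0055 -0.0143]
27.1 [-0.0088 -0.0212]
30.1 [-0.0125 -0.0279]
33.1 [-0.0165 -0.0344]
36.1 [-0.0208 -0.0407]
39.1 [-0.0255 -0.0468]
42.1 [-0.0305 -0.0526]
45.0 [-0.0358 -0.0582]
48.0 [-0.0413 -0.0634]
51.0 [-0.0471 -0.0684]
54.0 [-0.0532 -0.073 ]
57.0 [-0.0595 -0.0774]
60.0 [-0.0661 -0.0814]
```

Call:
{"name": "arm_command", "arguments": {
  "fingers": [1,1,1,1,1,1,1,1],
  "travel": [
    [-0.0026,0,-0.0072],
    [-0.0055,0,-0.0143],
    [-0.0088,0,-0.0212],
    [-0.0125,0,-0.0279],
    [-0.0165,0,-0.0344],
    [-0.0208,0,-0.0407],
    [-0.0255,0,-0.0468],
    [-0.0255,0,-0.0468]
  ],
  "dr": [
    [0,0,0],
    [0,0,0],
    [0,0,0],
    [0,0,0],
    [0,0,0],
    [0,0,0],
    [0,0,0],
    [0,0,0]
  ]
}}

```text
time: 3.83
tool_pos: [0.5574, -0.2319, 0.131]
tool_rot: [-3.142, 0.0, -0.245]
contact_force: [-0.6, 4.9, -0.4]
opening: 0.0179
grip_force: 20.0
```

Call:
{"name": "arm_command", "arguments": {
  "fingers": [1,1,1,1,1,1,1,1],
  "travel": [
    [-0.005,0,-0.0058],
    [-0.0103,0,-0.0114],
    [-0.0158,0,-0.0166],
    [-0.0216,0,-0.0216],
    [-0.0277,0,-0.0262],
    [-0.034,0,-0.0306],
    [-0.0406,0,-0.0346],
    [-0.0406,0,-0.0346]
  ],
  "dr": [
    [0,0,0],
    [0,0,0],
    [0,0,0],
    [0,0,0],
    [0,0,0],
    [0,0,0],
    [0,0,0],
    [0,0,0]
  ]
}}

```text
time: 4.5
tool_pos: [0.5187, -0.2224, 0.1654]
tool_rot: [3.141, -0.001, -0.246]
contact_force: [1.0, 4.4, 2.4]
opening: 0.0179
grip_force: 20.0
```

```bash
python3 - <<'E'
from cell import *
from h import *
c=read_camera('scene');o=observe();import pickle;pickle.dump(c,open('s2.pkl','wb'))
print(o['tool_pos'],o['contact_force'],o['opening'],o['grip_force'])
hg=np.array([.448,-.2045,.056]);ex=np.array([np.cos(-.245),np.sin(-.245),0]);r=o['tool_pos']+[0,0,.019]-hg
print(np.hypot(r@ex,r[2]),np.degrees(np.arctan2(r[2],r@ex)))
cv2.imwrite('pics/s2.png',cv2.resize(c['color'][170:390,200:440],None,fx=2.5,fy=2.5))
E
```

```text
[ 0.51894617 -0.22245744  0.16521561] [1.4900922  4.16250136 2.30648266] 0.017612271036939287 20.00072568655014
0.14763138759748734 60.2830363687723
```

View pics/s2.png

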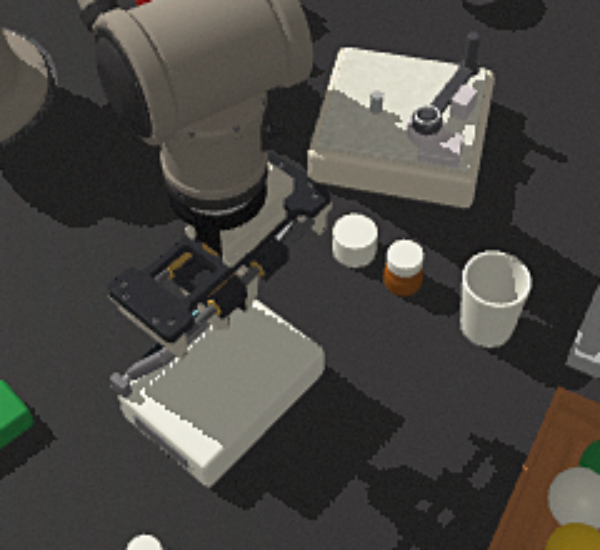

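The display has been lifted between the fingers to about 60°. Next I release it and retreat straight up.

Call:
{"name": "arm_command", "arguments": {
  "fingers": [0.5,-1,-1,-1,-1,-1,-1,-1],
  "travel": [
    [0,0,0],
    [0,0,0],
    [0,0,0],
    [0,0,0],
    [0,0,0],
    [0,0,0],
    [0,0,0],
    [0,0,0]
  ],
  "dr": [
    [0,0,0],
    [0,0,0],
    [0,0,0],
    [0,0,0],
    [0,0,0],
    [0,0,0],
    [0,0,0],
    [0,0,0]
  ]
}}

```text
time: 5.22
tool_pos: [0.5191, -0.2225, 0.1641]
tool_rot: [3.141, 0.0, -0.245]
contact_force: [0.1, 0.0, -0.9]
opening: 0.065
grip_force: 0.0
```

Call:
{"name": "arm_command", "arguments": {
  "fingers": [-1,-1,-1,-1,-1],
  "travel": [
    [0,0,-0.01],
    [0,0,-0.03],
    [0,0,-0.06],
    [0,0,-0.085],
    [0,0,-0.085]
  ],
  "dr": [
    [0,0,0],
    [0,0,0],
    [0,0,0],
    [0,0,0],
    [0,0,0]
  ]
}}

```text
time: 5.63
tool_pos: [0.5212, -0.2236, 0.2555]
tool_rot: [3.138, -0.01, -0.245]
contact_force: [1.1, 0.6, 0.5]
opening: 0.0912
grip_force: 0.0
```

Call:
{"name": "arm_command", "arguments": {
  "fingers": [-1,-1,-1,-1,-1,-1,-1,-1],
  "travel": [
    [-0.004,-0.029,0],
    [-0.008,-0.058,0],
    [-0.012,-0.087,0],
    [-0.016,-0.116,0],
    [-0.02,-0.145,0],
    [-0.025,-0.174,0],
    [-0.029,-0.203,0],
    [-0.033,-0.232,0]
  ],
  "dr": [
    [0,0,-6],
    [0,0,-12],
    [0,0,-18],
    [0,0,-24],
    [0,0,-30],
    [0,0,-36],
    [0,0,-42],
    [0,0,-48]
  ]
}}

```text
time: 6.3
tool_pos: [0.5432, 0.012, 0.2494]
tool_rot: [3.141, -0.0, 0.598]
contact_force: [0.0, -0.4, -0.5]
opening: 0.0921
grip_force: 0.0
```

```bash
python3 - <<'E'
from cell import *
from h import *
import pickle
c=read_camera('scene');o=observe();print(o['qpos']);rel(o,[.567,.234,.20],[np.pi,0,1.467])
pickle.dump(c,open('s3.pkl','wb'));cv2.imwrite('pics/s3.png',cv2.resize(c['color'][170:390,200:440],None,fx=2.5,fy=2.5))
E
```

```text
[-0.11180169  0.35959815  1.43387151  0.00324951  1.34803111  0.85123379]
pos [0.5434 0.0169 0.2495] rot [-3.139e+00 -2.000e-03  6.070e-01] travel [ 0.1431 -0.1647  0.0502] dr [ -0.07  -0.17 -49.27] F [-1.1  3.4 -0.4] t 6.35
```

View pics/s3.png

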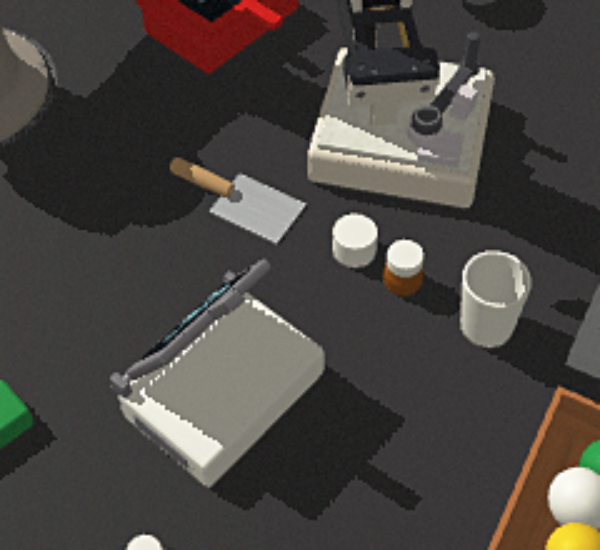

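The display stays up with its tongue tip near crop pixel (265,265), and everything around it is undisturbed. I'll check the angle from depth while moving on to the post.

```bash
python3 - <<'E'
from h import *
import pickle
c=pickle.load(open('s3.pkl','rb'));W=cloud(c)
hg=np.array([.448,-.2045,.056]);ex=np.array([np.cos(-.245),np.sin(-.245),0]);ey=np.array([-ex[1],ex[0],0])
m=np.zeros((480,640),bool);m[265:335,235:315]=1
P=W[m&(W[...,2]>.075)&(W[...,2]<.25)]-hg
u,v,z=P@ex,P@ey,P[:,2]
k=(abs(v)<.012)&(z>.1)
print('tongue/back angle',len(u[k]),np.degrees(np.median(np.arctan2(z[k],u[k]))),np.c_[u,v,z][k][::6].round(3))
p=np.polyfit(z,u,1);print('slope angle',np.degrees(np.arctan2(1,p[0])),z.max())
E
```

```text
tongue/back angle 89 59.86775553503851 [[ 0.075  0.004  0.139]
 [ 0.067  0.002  0.125]
 [ 0.082  0.006  0.135]
 [ 0.081 -0.002  0.14 ]
 [ 0.067 -0.005  0.125]
 [ 0.082 -0.     0.135]
 [ 0.077 -0.011  0.138]
 [ 0.085 -0.001  0.135]
 [ 0.076 -0.01   0.132]
 [ 0.053 -0.007  0.102]
 [ 0.076 -0.01   0.129]
 [ 0.059 -0.01   0.108]
 [ 0.08  -0.011  0.129]
 [ 0.067 -0.011  0.112]
 [ 0.065 -0.01   0.104]]
slope angle 55.91613072366447 0.14103869563706248
```

Call:
{"name": "arm_command", "arguments": {
  "fingers": [-1,-1,-1,-1,-1,-1,-1,-1],
  "travel": [
    [0.018,-0.02,0],
    [0.036,-0.041,0],
    [0.054,-0.062,0],
    [0.072,-0.082,0],
    [0.09,-0.103,0],
    [0.108,-0.124,0],
    [0.126,-0.145,0],
    [0.143,-0.165,0]
  ],
  "dr": [
    [0,0,-6],
    [0,0,-12],
    [0,0,-18],
    [0,0,-24],
    [0,0,-30],
    [0,0,-36],
    [0,0,-42],
    [0,0,-49]
  ]
}}

```text
time: 7.02
tool_pos: [0.5699, 0.2287, 0.2493]
tool_rot: [3.141, 0.0, 1.452]
contact_force: [0.9, 0.5, -0.1]
opening: 0.0919
grip_force: 0.0
```

```bash
python3 - <<'E'
from cell import *
from h import *
import pickle
c=read_camera('wrist');s=read_camera('scene');d=read_camera('side');o=observe();print(o['qpos']);rel(o,[.567,.234,.20],[np.pi,0,1.467])
pickle.dump((c,s,d),open('w4.pkl','wb'));cv2.imwrite('pics/w4.png',c['color'])
print(proj(c,np.array([.567,.234,.132])),proj(c,np.array([.567,.234,.086])),proj(c,np.array([.5564,.1347,.09])))
E
```

```text
[ 2.57106656e-01  4.94992808e-01  1.22241675e+00 -1.95710076e-04
  1.42465483e+00  3.78625466e-01]
pos [0.5696 0.2287 0.2488] rot [-3.141  0.     1.449] travel [ 0.005  -0.0032  0.0488] dr [-0.02  0.02 -1.01] F [-0.5  0.2  0.4] t 7.17
[312.85105943 226.06445247] [313.40941703 215.33923913] [314.69119554 309.12942981]
```

View pics/w4.png

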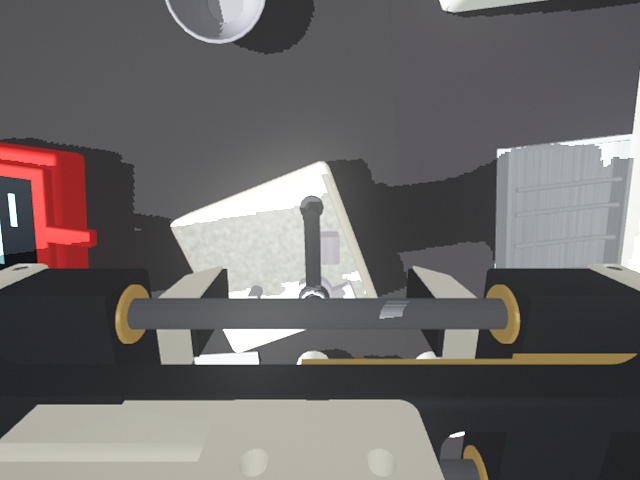

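The wrist view shows the arm running from the pivot at about (314,292) to the rounded post end at about (312,205). That is 10–20 rows off my prediction, so I'll resolve it with depth and other views.

```bash
python3 - <<'E'
from h import *
import pickle
c,s,d=pickle.load(open('w4.pkl','rb'))
for n,k in(('w',c),('s',s),('d',d)):
    W=cloud(k);H=W[...,2]
    for lo,hi in((.102,.126),(.126,.14)):
        m=(H>lo)&(H<hi)&(np.hypot(W[...,0]-.567,W[...,1]-.234)<.04)
        P=W[m];vv,uu=np.nonzero(m)
        if len(P):print(n,lo,len(P),np.round(np.median(P,0),4),np.round(P.min(0),3),np.round(P.max(0),3),'px',np.median(uu),vv.min(),vv.max())
W=cloud(c)
for v in range(192,234,4):print(v,np.round(W[v,312],3),c['color'][v,312])
print('pivot boss',np.round(W[292,314],3))
E
```

```text
w 0.102 65 [0.5676 0.2477 0.114 ] [0.56  0.242 0.102] [0.573 0.249 0.124] px 312.0 204 213
w 0.126 213 [0.566  0.2425 0.1317] [0.559 0.235 0.126] [0.572 0.249 0.134] px 311.0 209 225
s 0.102 30 [0.5672 0.2336 0.1136] [0.559 0.23  0.103] [0.573 0.239 0.125] px 388.0 187 193
s 0.126 20 [0.5664 0.2362 0.1316] [0.558 0.23  0.126] [0.572 0.245 0.135] px 389.0 183 187
d 0.102 28 [0.5644 0.2346 0.1134] [0.559 0.229 0.102] [0.572 0.241 0.125] px 303.0 172 178
d 0.126 21 [0.5658 0.2356 0.1314] [0.558 0.228 0.126] [0.573 0.246 0.135] px 303.0 168 173
192 [0.568 0.254 0.061] [255 255 255]
196 [0.568 0.253 0.085] [117 114 112]
200 [0.567 0.249 0.086] [157 149 147]
204 [0.568 0.248 0.103] [99 99 99]
208 [0.568 0.248 0.122] [ 99 100  98]
212 [0.568 0.246 0.132] [107 107 105]
216 [0.567 0.243 0.131] [104 103 102]
220 [0.567 0.239 0.132] [104 104 102]
224 [0.566 0.236 0.132] [101 101  99]
228 [0.564 0.222 0.087] [100 100  98]
232 [0.564 0.218 0.087] [98 97 96]
pivot boss [0.558 0.155 0.092]
```

Call:
{"name": "arm_command", "arguments": {
  "fingers": [-1,-1,-1,-1,-1,-1,0,1],
  "travel": [
    [0.006,-0.003,0.03],
    [0.012,-0.005,0.06],
    [0.012,-0.005,0.09],
    [0.012,-0.005,0.12],
    [0.012,-0.005,0.14],
    [0.012,-0.005,0.152],
    [0.012,-0.005,0.152],
    [0.012,-0.005,0.152]
  ],
  "dr": [
    [0,0,-1],
    [0,0,-1],
    [0,0,-1],
    [0,0,-1],
    [0,0,-1],
    [0,0,-1],
    [0,0,-1],
    [0,0,-1]
  ],
  "squeeze": 25
}}

```text
time: 7.83
tool_pos: [0.5664, 0.2386, 0.097]
tool_rot: [-3.141, 0.001, 1.463]
contact_force: [1.3, -0.6, 0.1]
opening: 0.0828
grip_force: 0.0
```

Call:
{"name": "arm_command", "arguments": {
  "fingers": [1,1,1,1,1,1,1,1],
  "travel": [
    [0,0,0],
    [0,0,0],
    [0,0,0],
    [0,0,0],
    [0,0,0],
    [0,0,0],
    [0,0,0],
    [0,0,0]
  ],
  "dr": [
    [0,0,0],
    [0,0,0],
    [0,0,0],
    [0,0,0],
    [0,0,0],
    [0,0,0],
    [0,0,0],
    [0,0,0]
  ]
}}

```text
time: 8.5
tool_pos: [0.5664, 0.2399, 0.0971]
tool_rot: [3.142, 0.0, 1.465]
contact_force: [-0.2, -1.0, 0.4]
opening: 0.0296
grip_force: 0.0
```

Call:
{"name": "arm_command", "arguments": {
  "fingers": [1,1,1,1,1,1,1,1],
  "travel": [
    [0,0,0],
    [0,0,0],
    [0,0,0],
    [0,0,0],
    [0,0,0],
    [0,0,0],
    [0,0,0],
    [0,0,0]
  ],
  "dr": [
    [0,0,0],
    [0,0,0],
    [0,0,0],
    [0,0,0],
    [0,0,0],
    [0,0,0],
    [0,0,0],
    [0,0,0]
  ]
}}

```text
time: 9.17
tool_pos: [0.5655, 0.24, 0.097]
tool_rot: [-3.14, 0.0, 1.465]
contact_force: [-5.5, 1.7, 3.0]
opening: 0.0133
grip_force: 25.0
```

```bash
python3 - <<'E'
from cell import *
from h import *
o=observe();print(o['opening'],o['grip_force']);p=o['tool_pos'];yaw=o['tool_rot'][2];rel(o,p)
R=Ro.from_euler('xyz',o['tool_rot'])
# pivot assumed 100 mm from post along -arm dir (84 deg); post position along tool y is sensed, along x assumed y=.241
a0=1.467;post=np.array([p[0]+(.241-p[1])*np.cos(yaw)/np.sin(yaw),.241]);piv=post-.1*np.array([np.cos(a0),np.sin(a0)]);print('post',post,'piv',piv)
off=p[:2]-piv
for th in np.arange(1,17)*1.3/16:
    w=np.array([[np.cos(th),-np.sin(th)],[np.sin(th),np.cos(th)]])@off+piv
    print(round(np.degrees(th),1),np.round(R.inv().apply(np.r_[w-p[:2],0]),4))
E
```

```text
0.013321121574826893 24.99997705221176
pos [0.5655 0.24   0.097 ] rot [-3.14   0.     1.465] travel [0. 0. 0.] dr 0 F [-5.5  1.7  3. ] t 9.17
post [0.56564075 0.241     ] piv [0.55527975 0.1415382 ]
4.7 [-0.0003 -0.008   0.    ]
9.3 [-0.0013 -0.016   0.    ]
14.0 [-0.003  -0.0239  0.    ]
18.6 [-0.0052 -0.0316  0.0001]
23.3 [-0.0081 -0.0391  0.0001]
27.9 [-0.0116 -0.0463  0.0001]
32.6 [-0.0157 -0.0533  0.0001]
37.2 [-0.0203 -0.0599  0.0001]
41.9 [-0.0254 -0.066   0.0001]
46.6 [-0.031  -0.0718  0.0001]
51.2 [-0.0371 -0.0771  0.0002]
55.9 [-0.0436 -0.0818  0.0002]
60.5 [-0.0504 -0.0861  0.0002]
65.2 [-0.0576 -0.0897  0.0002]
69.8 [-0.065  -0.0928  0.0002]
74.5 [-0.0727 -0.0952  0.0002]
```

Call:
{"name": "arm_command", "arguments": {
  "fingers": [1,1,1,1,1,1,1,1],
  "travel": [
    [-0.0003,-0.008,0],
    [-0.0013,-0.016,0],
    [-0.003,-0.0239,0],
    [-0.0052,-0.0316,0],
    [-0.0081,-0.0391,0],
    [-0.0116,-0.0463,0],
    [-0.0157,-0.0533,0],
    [-0.0203,-0.0599,0]
  ],
  "dr": [
    [0,0,-4.7],
    [0,0,-9.3],
    [0,0,-14],
    [0,0,-18.6],
    [0,0,-23.3],
    [0,0,-27.9],
    [0,0,-32.6],
    [0,0,-37.2]
  ]
}}

```text
time: 9.83
tool_pos: [0.5052, 0.2267, 0.097]
tool_rot: [3.139, -0.0, 2.118]
contact_force: [1.2, 4.3, -2.4]
opening: 0.0136
grip_force: 25.0
```

```bash
python3 - <<'E'
from cell import *
from h import *
o=observe();p=o['tool_pos'];rel(o,p);print(o['opening'],o['grip_force'])
R=Ro.from_euler('xyz',o['tool_rot']);piv=np.array([.5553,.1415]);r=p[:2]-piv
a=np.arctan2(r[1],r[0]);print('ang',np.degrees(a-1.467),np.hypot(*r)); print('F tool',R.inv().apply(o['contact_force']))
for th in np.radians(np.linspace(0,76.5-np.degrees(a-1.467),9)[1:]):
    w=np.array([[np.cos(th),-np.sin(th)],[np.sin(th),np.cos(th)]])@r+piv
    print(round(np.degrees(th),1),np.round(R.inv().apply(np.r_[w-p[:2],0]),4))
E
```

```text
pos [0.5052 0.2267 0.097 ] rot [ 3.139 -0.     2.118] travel [0. 0. 0.] dr 0 F [ 1.2  4.3 -2.4] t 9.83
0.013617016036661194 25.00296860933304
ang 36.42045979973321 0.098862925369447
F tool [3.06344621 3.26793543 2.38804652]
5.0 [-0.0002 -0.0086 -0.    ]
10.0 [-0.0012 -0.0172 -0.    ]
15.0 [-0.003  -0.0257 -0.0001]
20.0 [-0.0055 -0.034  -0.0001]
25.0 [-0.0087 -0.042  -0.0001]
30.1 [-0.0125 -0.0497 -0.0001]
35.1 [-0.0171 -0.0571 -0.0001]
40.1 [-0.0222 -0.064  -0.0002]
```

Call:
{"name": "arm_command", "arguments": {
  "fingers": [1,1,1,1,1,1,1,1],
  "travel": [
    [-0.0002,-0.0086,0],
    [-0.0012,-0.0172,0],
    [-0.003,-0.0257,0],
    [-0.0055,-0.034,0],
    [-0.0087,-0.042,0],
    [-0.0125,-0.0497,0],
    [-0.0171,-0.0571,0],
    [-0.0171,-0.0571,0]
  ],
  "dr": [
    [0,0,-5],
    [0,0,-10],
    [0,0,-15],
    [0,0,-20],
    [0,0,-25],
    [0,0,-30],
    [0,0,-35],
    [0,0,-35]
  ]
}}

```text
time: 10.5
tool_pos: [0.4649, 0.1817, 0.0971]
tool_rot: [3.14, 0.001, 2.727]
contact_force: [1.2, 5.8, -5.6]
opening: 0.0133
grip_force: 25.0
```

```bash
cat > st.py <<'E'
from cell import *
from h import *
o=observe();p=o['tool_pos'];R=Ro.from_euler('xyz',o['tool_rot']);piv=np.array([.5553,.1415]);r=p[:2]-piv
print(np.round(p,4),np.round(o['tool_rot'],3),'ang',np.degrees(np.arctan2(r[1],r[0])-1.467),np.hypot(*r),'Ftool',np.round(R.inv().apply(o['contact_force']),1),o['opening'],o['grip_force'],o['time'])
E
python3 st.py
```

```text
[0.4649 0.1817 0.0971] [3.140e+00 1.000e-03 2.727e+00] ang 71.98778971735747 0.09888160497178314 Ftool [1.2 5.8 5.6] 0.01327252587531472 24.99819427728653 10.5
```

Call:
{"name": "arm_command", "arguments": {
  "fingers": [1,1,1,1],
  "travel": [
    [0,-0.0022,0],
    [-0.0001,-0.0044,0],
    [-0.0001,-0.0044,0],
    [-0.0001,-0.0044,0]
  ],
  "dr": [
    [0,0,-1.3],
    [0,0,-2.5],
    [0,0,-2.5],
    [0,0,-2.5]
  ]
}}

```text
time: 10.83
tool_pos: [0.4636, 0.1786, 0.097]
tool_rot: [3.14, 0.001, 2.765]
contact_force: [0.3, 4.9, -3.2]
opening: 0.0138
grip_force: 25.0
```

```bash
python3 st.py
```

```text
[0.4636 0.1786 0.097 ] [3.140e+00 1.000e-03 2.765e+00] ang 73.9360501583294 0.09890447895915587 Ftool [1.5 4.7 3.2] 0.013754721091708194 25.00045359134674 10.8333
```

Call:
{"name": "arm_command", "arguments": {
  "fingers": [1,1,1,1],
  "travel": [
    [0,-0.001,0],
    [0,-0.002,0],
    [0,-0.002,0],
    [0,-0.002,0]
  ],
  "dr": [
    [0,0,0],
    [0,0,0],
    [0,0,0],
    [0,0,0]
  ]
}}

```text
time: 11.17
tool_pos: [0.463, 0.177, 0.097]
tool_rot: [3.14, 0.001, 2.766]
contact_force: [0.3, 6.1, -2.4]
opening: 0.0132
grip_force: 25.0
```

```bash
python3 st.py
```

```text
[0.463 0.177 0.097] [3.140e+00 1.000e-03 2.766e+00] ang 74.93584575133009 0.09889904619501011 Ftool [2.  5.8 2.5] 0.013243699876826585 25.000807642936707 11.1667
```

Call:
{"name": "arm_command", "arguments": {
  "fingers": [1,1,1,1],
  "travel": [
    [0,-0.001,0],
    [0,-0.002,0],
    [0,-0.002,0],
    [0,-0.002,0]
  ],
  "dr": [
    [0,0,-1],
    [0,0,-1],
    [0,0,-1],
    [0,0,-1]
  ]
}}

```text
time: 11.5
tool_pos: [0.4628, 0.1763, 0.0971]
tool_rot: [3.137, 0.001, 2.783]
contact_force: [2.4, 13.2, -5.6]
opening: 0.0134
grip_force: 25.0
```

```bash
python3 st.py
```

```text
[0.4628 0.1763 0.0971] [3.137e+00 1.000e-03 2.783e+00] ang 75.31965312383261 0.09886575179390705 Ftool [ 2.4 13.2  5.6] 0.01336755720029517 25.00395655632019 11.5
```

Call:
{"name": "arm_command", "arguments": {
  "fingers": [1,1,1,1],
  "travel": [
    [0,-0.001,0],
    [0,-0.002,0],
    [0,-0.002,0],
    [0,-0.002,0]
  ],
  "dr": [
    [0,0,-1],
    [0,0,-1],
    [0,0,-1],
    [0,0,-1]
  ]
}}

```text
time: 11.83
tool_pos: [0.4627, 0.1759, 0.0971]
tool_rot: [3.135, 0.002, 2.8]
contact_force: [4.1, 19.6, -8.4]
opening: 0.0133
grip_force: 25.0
```

```bash
python3 st.py
```

```text
[0.4627 0.1759 0.0971] [3.135e+00 2.000e-03 2.800e+00] ang 75.58814582342032 0.09879899925200954 Ftool [ 2.7 19.8  8.6] 0.013331753183857466 25.006248950958252 11.8333
```

The stop is felt: position saturates while the force climbs from 6 N to 20 N. I'll ease off slightly, keeping the arm pressed on the stop, and check the picture.

Call:
{"name": "arm_command", "arguments": {
  "fingers": [1,1,1,1,1,1],
  "travel": [
    [0,0.001,0],
    [0,0.0015,0],
    [0,0.0015,0],
    [0,0.0015,0],
    [0,0.0015,0],
    [0,0.0015,0]
  ],
  "dr": [
    [0,0,0],
    [0,0,0],
    [0,0,0],
    [0,0,0],
    [0,0,0],
    [0,0,0]
  ]
}}

```text
time: 12.33
tool_pos: [0.4628, 0.1762, 0.0971]
tool_rot: [3.137, 0.002, 2.8]
contact_force: [3.2, 14.2, -6.2]
opening: 0.0133
grip_force: 25.0
```

```bash
python3 st.py; python3 - <<'E'
from cell import *
from h import *
s=read_camera('scene');cv2.imwrite('pics/s9.png',cv2.resize(s['color'][120:390,180:460],None,fx=2.2,fy=2.2))
E
```

```text
[0.4628 0.1762 0.0971] [3.137e+00 2.000e-03 2.800e+00] ang 75.37420068792791 0.09881763051030103 Ftool [ 1.7 14.5  6.2] 0.013334052921934821 25.003344118595123 12.3333
```

View pics/s9.png

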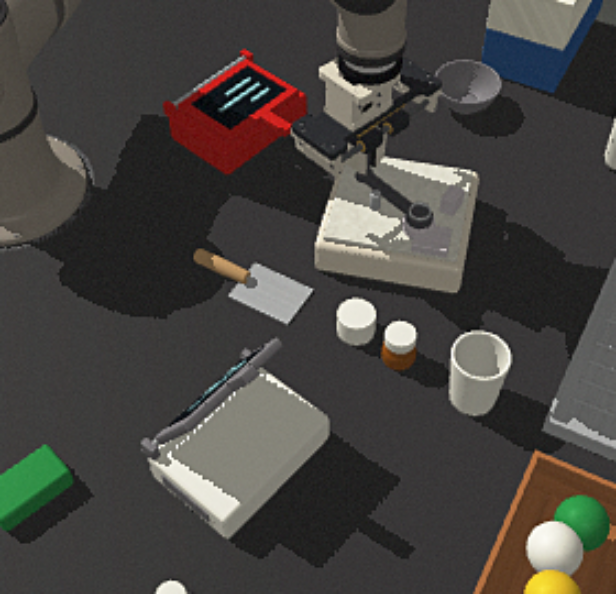

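The picture shows the clamp arm swung against the stop pillar at about (375,198) with the post held in the fingers. The display is up at about (215,390) and the bystanders have not moved. Handing in.

```bash
python3 -c "
from cell import *
print(hand_in())"
```

```text
the job is handed in; nothing more can be done
None
```

The job is handed in: the display stands at about 60° and was let go, and the fingers are holding the clamp arm against its stop with about 14 N; the last picture showed nothing else moved.

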